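# Index the carton carousel and finish the crosswise pallet layer

### The job

Turn the carousel by the black knob on its axle until the blue-banded carton stands squarely in the open front, at the yellow mark, let go, and lift that carton out there. Set it down, without dropping it, on the small pallet in the empty half of the second layer, so that it lies crosswise on the lower cartons, parallel to its neighbour, and flush with the outer edges of the layer below. Leave the other cartons in their bays and do not shift the ones already stacked.

Things in the scene. Friction and masses are not known exactly. Their poses are not given: they have to be found in the camera images.
- carousel_base: fixed round grey base, 350 mm across; origin on the turning axis at bench level. Its -x points out of the open front, where a yellow mark lies on the rim; z up. A fixed clear guard plate (80 to 86 mm above the bench, posts to 90 mm) covers all behind x = -26 mm of this frame, 186 mm to each side and to 158 mm behind the axis; ahead of that it is open from above
- carousel: white turntable, 330 mm across, turns both ways about z without stops or detents (friction 0.15 N m: stays where left). Origin on the axis, 16 mm above the bench. Four bays along its +x, +y, -x, -y: centres 105 mm from the axis, floor 28 mm above the bench. Each holds a carton lengthwise on the radius, between guide strips 6 mm high, 4 mm thick, with 2 mm play per side
- knob (a point): grip point of the knob on the axle, 119 mm above the bench. The knob is a black bar 56 mm long (along the carousel's x), 16 mm wide (along its y) and 34 mm high, from 97 to 131 mm above the bench, above the clear guard; it turns rigidly with the carousel
- carton_blue: cardboard carton, 110 x 36 x 40 mm high (along its x, y, z), 0.18 to 0.35 kg, with a blue band round its middle; origin at the centre of its underside. It starts in one of the carousel's bays (lengthwise on the radius, either end outward), never near the open front
- carton_red: cardboard carton, 110 x 36 x 40 mm high (along its x, y, z), 0.18 to 0.35 kg, with a red band round its middle; origin at the centre of its underside; in a carousel bay, stays there
- carton_yellow: cardboard carton, 110 x 36 x 40 mm high (along its x, y, z), 0.18 to 0.35 kg, with a yellow band round its middle; origin at the centre of its underside; in a carousel bay, stays there
- carton_green: cardboard carton, 110 x 36 x 40 mm high (along its x, y, z), 0.18 to 0.35 kg, with a green band round its middle; origin at the centre of its underside; in a carousel bay, stays there
- pallet: small fixed wooden pallet, 122 x 122 x 22 mm high; origin at the centre of its underside. It carries a lower layer of two cartons lying along its y (centres at x = +37 and -37 mm) and on them one carton lying along its x (centre at y = +37 mm). The half at y = -37 mm of that second layer is empty; 38 mm stay free between the two cartons of a layer
- open_place (a point): centre of the empty half of the second layer, on top of the lower cartons, 62 mm above the bench: where the underside centre of the carton goes, the carton's long side along the pallet's x axis (either way round)
- stack_low_1: cardboard carton, 110 x 36 x 40 mm high (along its x, y, z), 0.18 to 0.35 kg, with a blue band round its middle; origin at the centre of its underside; lower layer on the pallet, at the pallet's x = +37 mm
- stack_low_2: cardboard carton, 110 x 36 x 40 mm high (along its x, y, z), 0.18 to 0.35 kg, with a blue band round its middle; origin at the centre of its underside; lower layer on the pallet, at the pallet's x = -37 mm
- stack_top: cardboard carton, 110 x 36 x 40 mm high (along its x, y, z), 0.18 to 0.35 kg, with a blue band round its middle; origin at the centre of its underside; second layer on the pallet, at the pallet's y = +37 mm, top 102 mm above the bench

How it is judged:
By the outcome, as a careful person would: the job done as asked, in the order asked, and still so for the second after the job is handed in, with the robot touching nothing.
It also fails if it takes over 54 s, if anything falls off the work surface, if the arm or the gripper's body presses on something with over 40 N, if the wrist force passes 120 N, or if a joint passes its speed limit or range.

### The arm

A 6-joint arm with a two-finger parallel gripper is mounted at the origin on a cart in front of the work surface, level with it; the furniture and walls round the work are solid. World frame = base frame: x ahead of the robot, y to its left, z up, the work surface at z = 0. Lengths are in mm, angles in degrees, forces in N, time in s.
With the tool pointing down it reaches from about 325 to 900 mm from the base axis. Payload 6.1 kg.
Tool frame: the origin (TCP) lies midway between the tips of the shut fingers; the grasp point (between the pads) lies 19 mm behind it (env.grip_point_offset is the distance from the TCP to the grasp point, in mm); z points along the fingers, x is the direction in which the jaws open and shut, and the axes are right-handed (so a half turn about z gives the same grasp; the last joint's range is limited). The gripper opens to 85 mm and grips with 20 to 120 N. Pads are 22 mm wide; open, the fingers measure 114 mm over their backs; the gripper's body (76 mm by 85 mm) begins 54 mm behind the grasp point. The pads swing forward as they close: fully open they stand 13 mm farther back than shut.
Start: joints at [-75.865, 12.628, 87.462, -0, 79.91, -7.225], TCP at [227.633, -582.064, 200.5] pointing down, gripper open.
Joint ranges: [-170.65, 170.65], [-52.31, 119.04], [5.05, 147.46], [-71.25, 251.25], [11.57, 151.72], [-153.62, 153.62]. Speed limits (degrees/s): [147.25, 147.25, 172.46, 180, 180, 180].

### API

Orientations are given as [roll, pitch, yaw] about the fixed x, y, z axes, in that order (R = Rz(yaw) Ry(pitch) Rx(roll)).
In Python, from rig import env gives the robot as it stands. The module is installed in compiled form; this text tells all that it offers.
- The arm moves only by the tool arm_command, never from a script. Its argument "rows" is text: rows parted by semicolons, each of 6 numbers parted by spaces: the shift along the tool's x, y, z scaled (see below), then the turn, a rotation vector about the tool's x, y, z scaled (see below). A call has 1 to 12 rows; each row is the pose to reach, as a shift and turn from the pose measured when the call began, along the tool's axes at that moment, turning the shorter way round; what a row does not reach only later rows make up. The controller multiplies each number of a shift by 0.1 m and each number of a turn by 360 degrees. A row lasts 1/8 s, in which the tool goes at most 62.5 mm and 10.7 degrees, less where a joint would pass 70% of its speed; a pose out of reach is approached as far as the arm can. A call with a number of a shift or a turn outside -1 to 1 is refused whole. A call with a gripper value outside its range is refused whole. "gripper" is the opening in per cent of the stroke, from 0 (shut) to 100 (fully open), set as the call begins (left out, the last holds). The fingers move at their own pace and stop on an object; "grip_force" is the grip in N (left out, the last holds). Time passes only in rows, so rows that repeat a pose let the fingers close. It gives the time, the measured TCP pose, the force and the opening at its end, in the units of the state.
- env.sense(): the state, without advancing time (a new reading comes with each control period).
- env.get_image(name): name is "scene" or "top"; returns (picture, depth): 400x640x3 uint8, red, green, blue; 400x640 float32, mm along the optical axis (not along the pixel's ray), 0 where there is no reading.
- env.camera_info(name): a dict with "intrinsics" (3x3 intrinsics, pixels), "dist_coeffs" ([k1, k2, p1, p2, k3] as OpenCV has them; the pictures are not rectified), "world_to_cam" (4x4, takes a point from world to camera coordinates). Camera axes: x right, y down, z forward; pixel columns grow to the right and rows downward; lengths in mm; the calibration is good to about 2 mm. A picture is of the moment at which its call begins. camera_info takes no time and is no camera call.
- env.finish_job(): hands the job in, once; it reports no verdict.
The state is a dict: "time": time; "joint_pos": joint angles; "joint_vel": joint speeds; "effort": joint torques, N m; "position": TCP position; "ee_rot": TCP orientation; "force": force on the tool from outside, world axes, zero at the start; "ft_torque": the same for the moment, N m; "width": opening from 0.0 (shut) to 1.0 (fully open).
Only numpy, scipy, OpenCV 4.12 (cv2) and the standard library are available. Lean on these libraries where they do the work, as an engineer would, in place of code of your own. Each camera call takes 0.05 s, during which the arm holds its last target.

## Working session

There is one attempt and no reset: what is moved stays moved. The work goes in short steps, Python scripts to look and compute and a tool call to move; the robot and the scene stay as the last step left them, time stands still between calls to the robot, and variables do not carry over. Pictures are saved under pics/ and viewed, and the job is handed in when it is done.

Besides the shell and the picture viewer there is one more tool, called after ">>>" by a JSON object that holds its "op" and its "data". arm_command: Moves the arm, as the interface text tells. Its arguments: {"type":"object","properties":{"rows":{"type":"string"},"gripper":{"type":"number"},"grip_force":{"type":"number"}},"required":["rows"]}

```bash
mkdir -p pics; python3 - <<'E'
from rig import env
import cv2,numpy as np
for n in("scene","top"):
    p,d=env.get_image(n); cv2.imwrite(f"pics/{n}0.png",p[:,:,::-1]); np.save(f"{n}0.npy",d)
    c=env.camera_info(n); print(n,c)
print(env.sense(), env.grip_point_offset)
E
```

```text
scene {'intrinsics': array([[506.74225634,   0.        , 309.055505  ],
       [  0.        , 506.74225634, 204.81854891],
       [  0.        ,   0.        ,   1.        ]]), 'dist_coeffs': array([-0.01188304,  0.        ,  0.        ,  0.        ,  0.        ]), 'world_to_cam': array([[-6.68094704e-01, -7.44073562e-01,  1.99998670e-03,
         3.37026909e+02],
       [-4.77632101e-01,  4.26796017e-01, -7.67927559e-01,
         4.13157512e+02],
       [ 5.70541008e-01, -5.14003593e-01, -6.40533578e-01,
         8.20966043e+02],
       [ 0.00000000e+00,  0.00000000e+00,  0.00000000e+00,
         1.00000000e+00]])}
top {'intrinsics': array([[395.13829979,   0.        , 319.72823547],
       [  0.        , 395.13829979, 198.34235139],
       [  0.        ,   0.        ,   1.        ]]), 'dist_coeffs': array([0.00929529, 0.        , 0.        , 0.        , 0.        ]), 'world_to_cam': array([[ 1.75944033e-02, -9.99828928e-01,  5.70541743e-03,
        -1.05784157e+02],
       [-9.97861331e-01, -1.79184968e-02, -6.28624859e-02,
         6.02510044e+02],
       [ 6.29539644e-02, -4.58718750e-03, -9.98005890e-01,
         1.18911154e+03],
       [ 0.00000000e+00,  0.00000000e+00,  0.00000000e+00,
         1.00000000e+00]])}
{'time': 0.1, 'joint_pos': array([-7.58654574e+01,  1.26739144e+01,  8.75210278e+01,  1.45770804e-03,
        7.99105278e+01, -7.22509282e+00]), 'joint_vel': array([-0.01017405, -0.1392913 , -0.09294165, -0.08340011,  0.02012564,
       -0.07010521]), 'effort': array([ 4.25874214e-04, -4.98244071e+01, -3.90545797e+01, -2.00749200e-04,
        5.65541894e-03,  6.77054061e-06]), 'position': array([ 227.4895418 , -581.46329249,  199.4573956 ]), 'ee_rot': array([-1.79985312e+02,  1.04452093e-01, -6.86406079e+01]), 'force': array([ 0.70274623, -0.01580284,  0.08748903]), 'ft_torque': array([0.06017094, 0.0311142 , 0.06062085]), 'width': 0.9991914542169623} 18.700000000000003
```

View pics/top0.png

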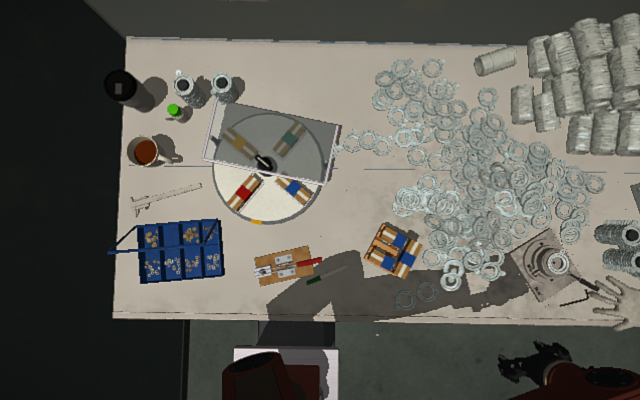

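View pics/scene0.png

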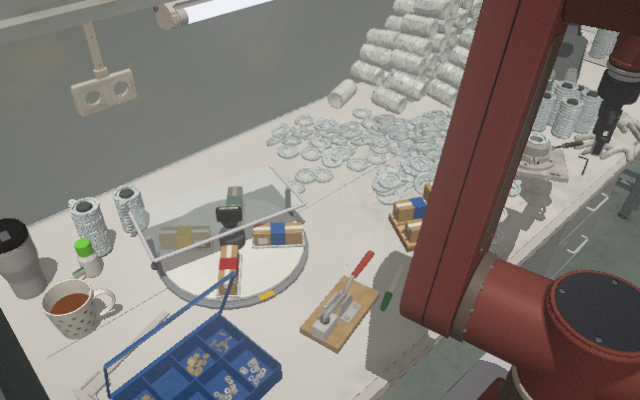

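The top view shows the carousel centred near (265,165) with its yellow mark at about (257,222). The blue carton is at (293,190), red at (243,192), and the pallet at (393,250). I'll zoom in next and build helpers.

```bash
cat > h.py <<'E'
import cv2,numpy as np
from rig import env
def ray(n,uv,z):
    c=env.camera_info(n); T=c["world_to_cam"]; R=T[:3,:3];t=T[:3,3]
    uv=np.atleast_2d(np.array(uv,float))
    p=cv2.undistortPoints(uv.reshape(-1,1,2),c["intrinsics"],c["dist_coeffs"]).reshape(-1,2)
    d=np.c_[p,np.ones(len(p))]@R; o=-R.T@t
    z=np.broadcast_to(z,len(p))
    return o+d*((z-o[2])/d[:,2])[:,None]
def proj(n,P):
    c=env.camera_info(n); T=c["world_to_cam"]
    return cv2.projectPoints(np.atleast_2d(np.array(P,float)),cv2.Rodrigues(T[:3,:3])[0],T[:3,3],c["intrinsics"],c["dist_coeffs"])[0].reshape(-1,2)
E
python3 - <<'E'
import cv2
t=cv2.imread("pics/top0.png")
cv2.imwrite("pics/c1.png",cv2.resize(t[95:235,195:345],None,fx=5,fy=4.2*5/4.2*0.85,interpolation=cv2.INTER_NEAREST)[:600])
cv2.imwrite("pics/c1.png",cv2.resize(t[95:235,195:345],None,fx=4,fy=4,interpolation=cv2.INTER_NEAREST))
cv2.imwrite("pics/c2.png",cv2.resize(t[210:290,350:440],None,fx=7,fy=7,interpolation=cv2.INTER_NEAREST))
s=cv2.imread("pics/scene0.png")
cv2.imwrite("pics/c3.png",cv2.resize(s[160:310,120:320],None,fx=4,fy=4,interpolation=cv2.INTER_NEAREST))
E
```

```text
(no output)
```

View pics/c1.png

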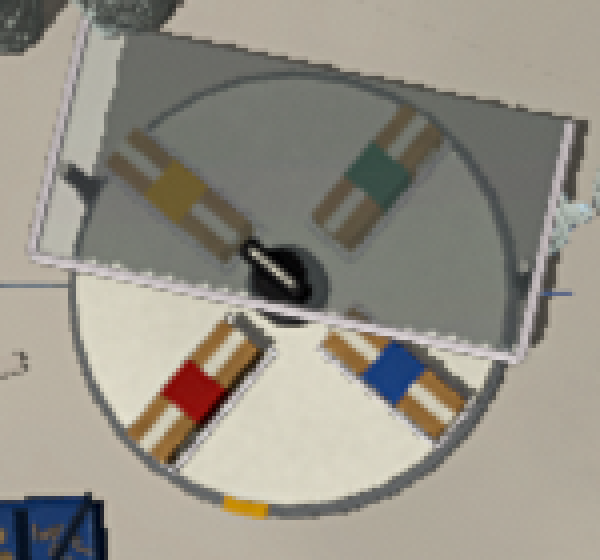

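View pics/c2.png

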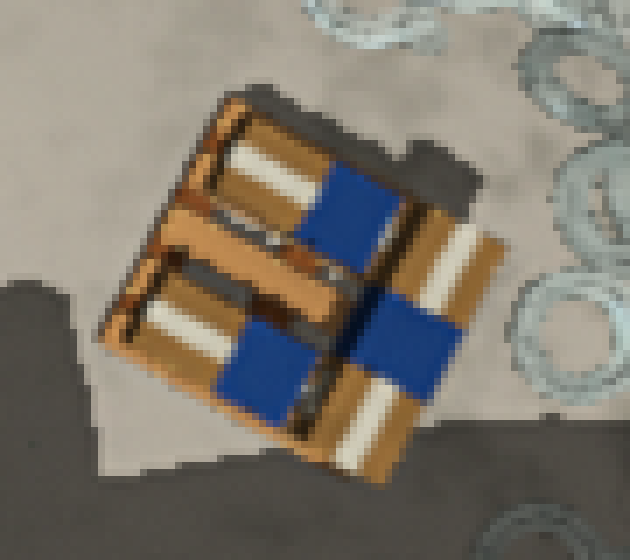

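View pics/c3.png

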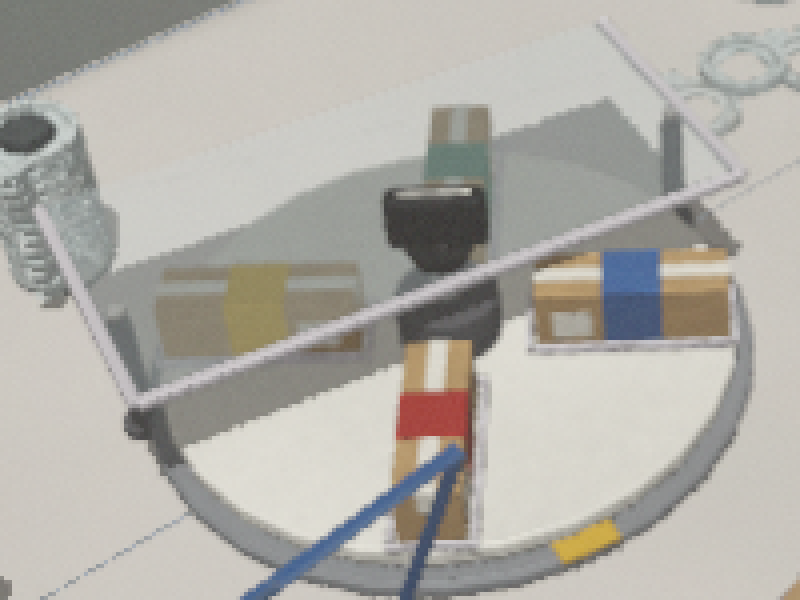

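```bash
python3 - <<'E'
from h import *
def w(n,pts,z,f,o): return ray(n,np.array(pts,float)/f+np.array(o)-0.5+0.0,z)
o=(195,95)
c=w("top",[(33,259),(522,357)],86,4,o)[:,:2]; print("guard corners",c,np.linalg.norm(c[1]-c[0]))
e=c[1]-c[0]; # left->right in image : -y world
e/=np.linalg.norm(e); xax=np.array([-e[1],e[0]])  # rotate +90
print("x axis dir",xax,np.degrees(np.arctan2(xax[1],xax[0])))
ax=c.mean(0)+26*xax; print("axis(guard)",ax)
img=cv2.imread("pics/top0.png"); hsv=cv2.cvtColor(img,cv2.COLOR_BGR2HSV)
def comp(m,roi):
    k=np.zeros_like(m);x0,y0,x1,y1=roi;k[y0:y1,x0:x1]=m[y0:y1,x0:x1]
    n,l,s,ce=cv2.connectedComponentsWithStats(k)
    return [(s[i,4],ce[i],cv2.minAreaRect(np.argwhere(l==i)[:,::-1].astype(np.float32))) for i in range(1,n) if s[i,4]>15]
roi=(195,95,345,240)
M={"blue":((100,120,80),(130,255,255)),"red":((0,150,80),(6,255,255)),"yel":((18,150,120),(30,255,255)),"yelg":((18,90,60),(30,255,200)),"green":((75,50,40),(95,255,160))}
for k,(a,b) in M.items():
    for s,ce,r in comp(cv2.inRange(hsv,a,b),roi): print(k,s,ce,r, ray("top",ce,68)[0][:2],"z20",ray("top",ce,20)[0][:2])
# pallet blues
for s,ce,r in comp(cv2.inRange(hsv,*M["blue"]),(350,210,440,290)): print("pal",s,ce,r)
d=np.load("top0.npy")
for u,v in [(256,193),(293,190),(263,164),(257,222),(243,192),(403,265),(412,245),(386,263),(399,241),(235,105),(300,215)]: 
    z=d[v,u]; P=ray("top",(u,v),0)[0]
    c_=env.camera_info("top");T=c_["world_to_cam"];p=cv2.undistortPoints(np.array([[[u,v]]],float),c_["intrinsics"],c_["dist_coeffs"])[0,0]
    print((u,v),T[:3,:3].T@(np.array([p[0],p[1],1])*z-T[:3,3]))
E
```

```text
guard corners [[ 707.54660228  246.36306117]
 [ 642.69236413 -109.2701897 ]] 361.4983835832677
x axis dir [ 0.98377549 -0.17940395] -10.335043547316927
axis(guard) [700.69764605  63.88193302]
blue 127 [293.         187.63779528] ((293.0082092285156, 187.59017944335938), (10.242951393127441, 12.163504600524902), 39.80556869506836) [631.32035406 -15.75754074] z20 [635.59668661 -12.69816096]
blue 126 [204.15873016 223.61904762] ((204.5426788330078, 225.88412475585938), (12.699626922607422, 20.31940460205078), 83.6598129272461) [521.34352384 240.75460385] z20 [521.05815526 254.45378599]
blue 22 [216.18181818 227.40909091] ((216.0, 227.0), (8.0, 2.0), 90.0) [510.92867464 205.42685345] z20 [510.21131117 217.66068477]
blue 35 [204.51428571 233.48571429] ((205.0, 234.5), (9.0, 4.0), 90.0) [492.71612042 238.68146393] z20 [491.24332302 252.29465483]
blue 48 [214.85416667 235.875     ] ((214.5, 235.0), (8.0, 7.0), 90.0) [486.30114594 208.43357114] z20 [484.56226344 220.79211734]
red 129 [242.75193798 192.47286822] ((242.7195281982422, 192.4756317138672), (11.713031768798828, 10.77599048614502),
[... 1161 characters left out ...]
5625] ((387.7000427246094, 262.6000061035156), (10.733125686645508, 12.074766159057617), 26.56505012512207)
(256, 193) [616.40600809  98.4218674   29.47251715]
(293, 190) [624.46267812 -15.82954494  66.74378154]
(263, 164) [689.97146857  64.91206486 133.17850484]
(257, 222) [528.74637349  94.96200703  16.42492744]
(243, 192) [615.75269558 130.35667365  68.84864743]
(403, 265) [ 414.60640661 -333.58482765   98.22732048]
(412, 245) [ 471.39590882 -358.59869727   99.59545341]
(386, 263) [ 416.2344616  -291.08148462   65.77398409]
(399, 241) [ 480.50138223 -329.34210051   62.45467345]
(235, 105) [869.80266984 158.34226034  84.17409553]
(300, 215) [ 5.52709734e+02 -3.49718501e+01  4.17059106e-01]
```

```bash
python3 - <<'E'
from h import *
a=ray("top",(399.3,240.55),62)[0][:2];b=ray("top",(387.65,262.6),62)[0][:2];c=ray("top",(407.5,258.77),102)[0][:2]
print(a,b,c,np.linalg.norm(a-b),"(74)"); x=(a-b)/74; print("x dir a-b",np.degrees(np.arctan2(x[1],x[0])))
m=(a+b)/2; v=c-m; print("mid",m,"to top",v,np.linalg.norm(v),"(37)",np.degrees(np.arctan2(v[1],v[0])))
o=np.array((350,210))
def w(p,z): return ray("top",np.array(p,float)/7+o-0.5,z)[:,:2]
t=w([(424,200),(510,243),(386,486),(298,440)],102); print("top corners",t, t.mean(0)); 
for i in range(4): e=t[(i+1)%4]-t[i]; print(np.linalg.norm(e),np.degrees(np.arctan2(e[1],e[0])))
print("pallet corners z22",w([(236,92),(100,340)],22), )
# scene view
s=cv2.imread("pics/scene0.png")
cv2.imwrite("pics/c4.png",cv2.resize(s[170:270,370:450],None,fx=6,fy=6,interpolation=cv2.INTER_NEAREST))
hsv=cv2.cvtColor(s,cv2.COLOR_BGR2HSV)
m=cv2.inRange(hsv,(20,150,120),(30,255,255)); n,l,st,ce=cv2.connectedComponentsWithStats(m)
for i in range(1,n):
    if st[i,4]>20: print("yel",st[i],ce[i],ray("scene",ce[i],16)[0])
# knob in scene+top
ax=np.array([696.3,65.4])
for z in (28,119,131): print(z,proj("top",[*ax,z]),proj("scene",[*ax,z]))
E
```

```text
[ 481.81120804 -330.30968157] [ 417.11280388 -296.55128289] [ 432.63946315 -345.40836548] 72.97611240601361 (74)
x dir a-b -27.554697656497744
mid [ 449.46200596 -313.43048223] to top [-16.82254281 -31.97788326] 36.13285159168307 (37) -117.74742426297688
top corners [[ 490.9358462  -352.51293161]
 [ 474.25063934 -387.32940062]
 [ 376.23738468 -337.53075216]
 [ 393.91215249 -302.05642922]] [ 433.83400568 -344.8573784 ]
38.60806446812479 -115.60528640674553
109.93863504805128 153.06575276123885
39.63363476722572 63.51562481392862
109.35929669871476 -27.476375399629
pallet corners z22 [[ 533.54821903 -289.40199524]
 [ 425.60527926 -231.40863113]]
yel [259 291  15   9  72] [266.18055556 294.90277778] [530.55357453  97.57406865  16.        ]
28 [[267.6433222  167.09944792]] [[232.30078831 242.59056927]]
119 [[263.57839537 162.52079522]] [[228.34479078 212.63923903]]
131 [[262.99230494 161.8606447 ]] [[227.79237823 208.45268907]]
```

View pics/c4.png

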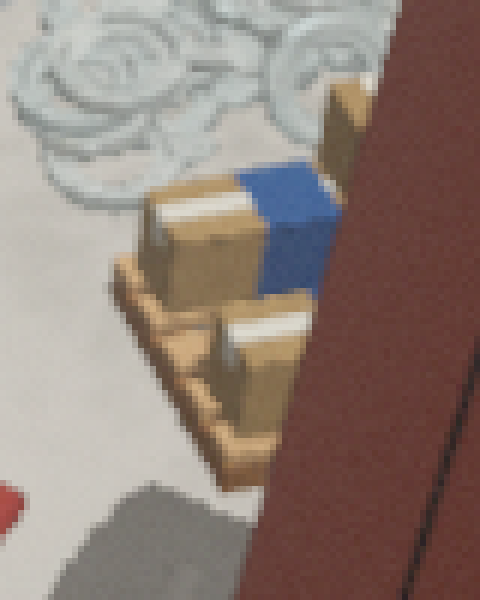

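```bash
cat >> h.py <<'E'
from scipy.spatial.transform import Rotation as Rn
def go(x,y,z,yaw):
    s=env.sense(); R=Rn.from_euler("xyz",s["ee_rot"],degrees=True)
    sh=R.inv().apply(np.array([x,y,z])-s["position"])/100
    rv=(R.inv()*Rn.from_euler("xyz",[180,0,yaw],degrees=True)).as_rotvec(degrees=True)/360
    print("t",s["time"],"pos",s["position"].round(1),"rot",s["ee_rot"].round(2),"F",s["force"].round(1),"w",round(float(s["width"]),3))
    print("shift",sh.round(3),"turn",rv.round(4))
E
python3 -c "
from h import *
go(696.3,65.4,190,-39.2)"
```

```text
t 0.1 pos [ 227.5 -581.5  199.5] rot [-1.7999e+02  1.0000e-01 -6.8640e+01] F [ 0.7 -0.   0.1] w 0.999
shift [-4.317 -6.722  0.104] turn [-0.0001  0.0003 -0.0818]
```

>>> {"op": "arm_command", "data": {"rows": "-0.32 -0.5 0 0 0 0; -0.64 -1 0 0 0 0", "gripper": 60}}

```text
time: 0.35
position: [297.4, -484.2, 198.7]
ee_rot: [-180.0, 0.2, -68.8]
force: [0.5, 0.2, -0.9]
width: 0.607
```

>>> {"op": "arm_command", "data": {"rows": "-0.32 -0.5 0 0 0 0; -0.64 -1 0 0 0 0"}}

```text
time: 0.6
position: [368.0, -386.4, 198.4]
ee_rot: [-180.0, 0.2, -68.8]
force: [0.9, 0.3, -0.9]
width: 0.598
```

>>> {"op": "arm_command", "data": {"rows": "-0.32 -0.5 0 0 0 0; -0.64 -1 -0.02 0 0 0"}}

```text
time: 0.85
position: [438.7, -288.5, 200.2]
ee_rot: [-180.0, 0.3, -68.8]
force: [1.1, -0.2, 0.8]
width: 0.603
```

>>> {"op": "arm_command", "data": {"rows": "-0.32 -0.5 0 0 0 0; -0.64 -1 -0.02 0 0 0"}}

```text
time: 1.1
position: [509.3, -190.6, 202.1]
ee_rot: [180.0, 0.3, -68.8]
force: [0.7, -0.5, 0.4]
width: 0.6
```

>>> {"op": "arm_command", "data": {"rows": "-0.32 -0.5 0 0 0 0; -0.64 -1 -0.02 0 0 0"}}

```text
time: 1.35
position: [579.9, -92.8, 203.9]
ee_rot: [179.9, 0.3, -68.8]
force: [0.3, -1.1, -0.8]
width: 0.598
```

```bash
python3 -c "
from h import *
go(696.3,65.4,190,-39.2)"
```

```text
t 1.35 pos [579.9 -92.8 203.9] rot [179.94   0.32 -68.77] F [ 0.3 -1.1 -0.8] w 0.598
shift [-1.052 -1.658  0.143] turn [-0.0001  0.0009 -0.0821]
```

```bash
python3 - <<'E'
from h import *
for n in ("scene","top"):
    p,d=env.get_image(n); cv2.imwrite(f"pics/{n}1.png",p[:,:,::-1])
E
```

```text
(no output)
```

View pics/scene1.png

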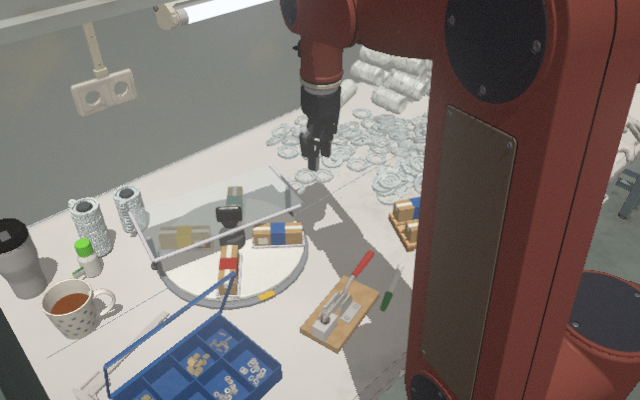

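>>> {"op": "arm_command", "data": {"rows": "-0.3 -0.5 0 0 0 0; -0.6 -1 0 0 0 -0.03; -0.6 -1 0.1 0 0 -0.06; -0.6 -1 0.1 0 0 -0.0821;-0.6 -1 0.1 0 0 -0.0821"}}

```text
time: 2.08
position: [651.9, 2.6, 193.8]
ee_rot: [-179.8, 0.4, -39.0]
force: [0.3, -0.4, -0.4]
width: 0.6
```

```bash
python3 -c "
from h import *
go(696.3,65.4,150,-39.2)"
```

```text
t 2.075 pos [651.9   2.6 193.8] rot [-179.81    0.37  -38.98] F [ 0.3 -0.4 -0.4] w 0.6
shift [-0.047 -0.766  0.441] turn [-0.0005  0.001   0.0006]
```

Scene view: the gripper is at (318,150). The knob shows at (229,213), matching the predicted axle pixel (228,213). The pallet is still partly hidden.

>>> {"op": "arm_command", "data": {"rows": "-0.03 -0.5 0.1 0 0 0; -0.047 -0.766 0.35 0 0.001 0; -0.047 -0.766 0.35 0 0.001 0"}}

```text
time: 2.45
position: [694.9, 66.4, 155.9]
ee_rot: [-180.0, 0.2, -39.1]
force: [-0.8, -0.7, -0.1]
width: 0.6
```

```bash
python3 -c "
from h import *
go(696.3,65.4,100,-39.2)
p,d=env.get_image('top'); cv2.imwrite('pics/t2.png',cv2.resize(p[95:235,195:345,::-1],None,fx=4,fy=4))
p,d=env.get_image('scene'); cv2.imwrite('pics/s2.png',cv2.resize(p[110:310,120:320,::-1],None,fx=3,fy=3))"
```

```text
t 2.45 pos [694.9  66.4 155.9] rot [-179.98    0.25  -39.05] F [-0.8 -0.7 -0.1] w 0.6
shift [ 0.02  -0.001  0.559] turn [-0.0001  0.0007  0.0004]
```

View pics/s2.png

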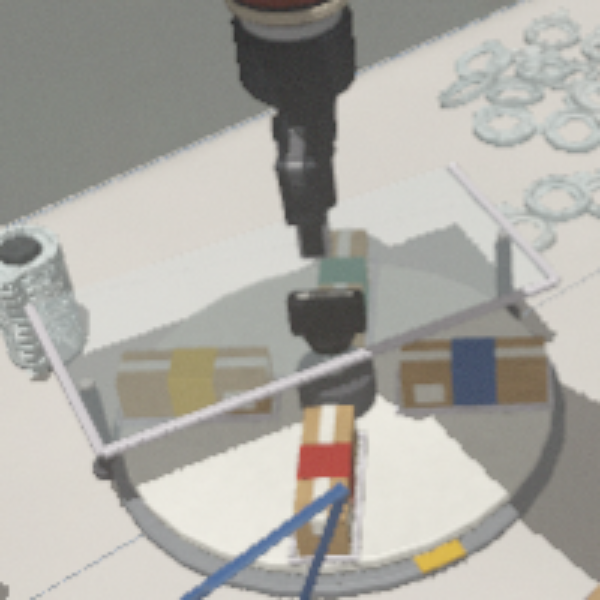

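```bash
python3 -c "
from h import *
for P in ([694.9,66.4,156],[675.5,82,160],[714,51,160]): print(proj('scene',P), (proj('scene',P)-[120,110])*3)"
```

```text
[[226.60635962 200.04606712]] [[319.81907885 270.13820137]]
[[225.57537855 206.08096864]] [[316.72613565 288.24290591]]
[[227.22896377 191.47092498]] [[321.6868913  244.41277493]]
```

View pics/t2.png

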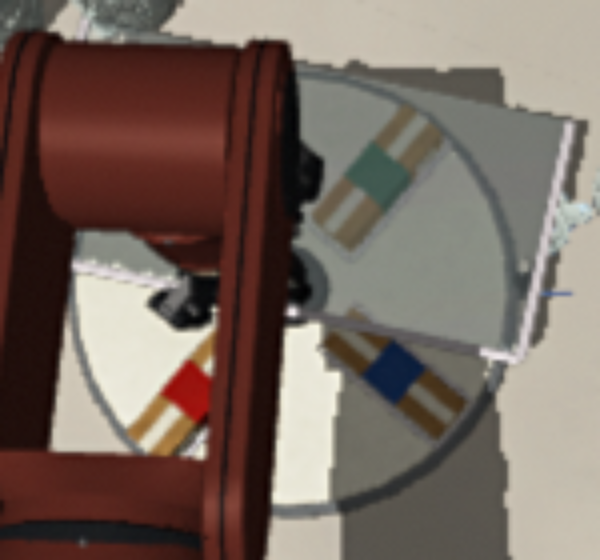

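```bash
python3 - <<'E'
from h import *
def cloud(n):
    p,d=env.get_image(n); c=env.camera_info(n);T=c["world_to_cam"]
    v,u=np.mgrid[0:400,0:640]; q=cv2.undistortPoints(np.stack([u,v],-1).reshape(-1,1,2).astype(float),c["intrinsics"],c["dist_coeffs"]).reshape(400,640,2)
    P=(np.dstack([q,np.ones((400,640))])*d[...,None]-T[:3,3])@T[:3,:3]
    P[d==0]=np.nan; return p,P
p,P=cloud("scene")
for v in range(180,216,2): print(v,[(u,*P[v,u].round(0).astype(int)) for u in (219,222,225,228,231) ])
cv2.imwrite('pics/s3.png',cv2.resize(p[140:230,190:270,::-1],None,fx=7,fy=6.6,interpolation=cv2.INTER_NEAREST)[:600])
E
```

```text
180 [(219, np.int64(655), np.int64(100), np.int64(249)), (222, np.int64(650), np.int64(97), np.int64(250)), (225, np.int64(642), np.int64(95), np.int64(253)), (228, np.int64(645), np.int64(87), np.int64(248)), (231, np.int64(825), np.int64(-29), np.int64(89))]
182 [(219, np.int64(653), np.int64(102), np.int64(246)), (222, np.int64(650), np.int64(97), np.int64(246)), (225, np.int64(646), np.int64(93), np.int64(246)), (228, np.int64(644), np.int64(88), np.int64(244)), (231, np.int64(820), np.int64(-25), np.int64(87))]
184 [(219, np.int64(674), np.int64(91), np.int64(224)), (222, np.int64(664), np.int64(90), np.int64(229)), (225, np.int64(662), np.int64(84), np.int64(227)), (228, np.int64(665), np.int64(76), np.int64(221)), (231, np.int64(813), np.int64(-20), np.int64(87))]
186 [(219, np.int64(675), np.int64(91), np.int64(218)), (222, np.int64(666), np.int64(89), np.int64(222)), (225, np.int64(661), np.int64(85), np.int64(223)), (228, np.int64(665), np.int64(76), np.int64(216)), (231, np.int64(810), np.int64(-18), np.int64(84))]
188 [(219, np.int64(676), np.int64(91), np.int64(212)), (2
[... 2957 characters left out ...]
), np.int64(132)), (228, np.int64(692), np.int64(68), np.int64(131)), (231, np.int64(687), np.int64(64), np.int64(132))]
212 [(219, np.int64(704), np.int64(84), np.int64(126)), (222, np.int64(699), np.int64(79), np.int64(127)), (225, np.int64(697), np.int64(73), np.int64(125)), (228, np.int64(694), np.int64(68), np.int64(124)), (231, np.int64(687), np.int64(64), np.int64(126))]
214 [(219, np.int64(703), np.int64(85), np.int64(122)), (222, np.int64(698), np.int64(80), np.int64(122)), (225, np.int64(699), np.int64(73), np.int64(117)), (228, np.int64(692), np.int64(69), np.int64(120)), (231, np.int64(691), np.int64(63), np.int64(117))]<stdin>:8: RuntimeWarning: invalid value encountered in cast
```

View pics/s3.png

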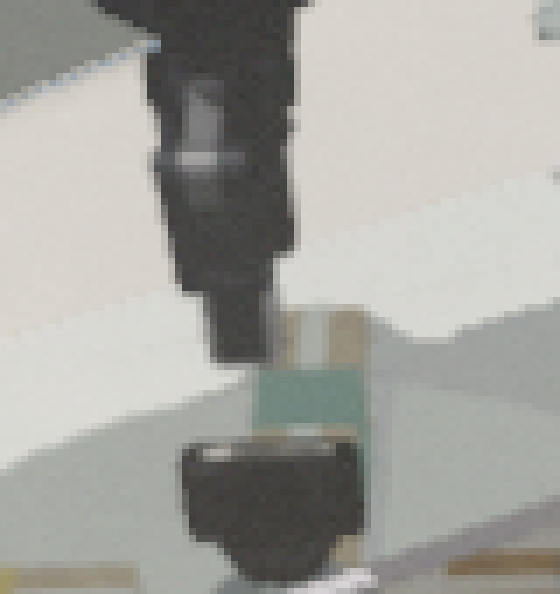

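```bash
python3 - <<'E'
from h import *
s=env.sense(); print(s["time"],s["position"],s["joint_pos"].round(2))
for z in (160,170,180,190,200,210): print(z, ray("scene",(226,195),z)[0].round(1))
p,d=env.get_image("top"); cv2.imwrite('pics/t3.png',p[:,:,::-1])
E
```

```text
2.6 [696.35851364  64.31233874 159.73794672] [-1.25 24.13 77.56  0.14 78.18 37.82]
160 [705.6  60.  160. ]
170 [694.6  66.4 170. ]
180 [683.6  72.8 180. ]
190 [672.6  79.2 190. ]
200 [661.6  85.6 200. ]
210 [650.6  92.  210. ]
```

View pics/t3.png

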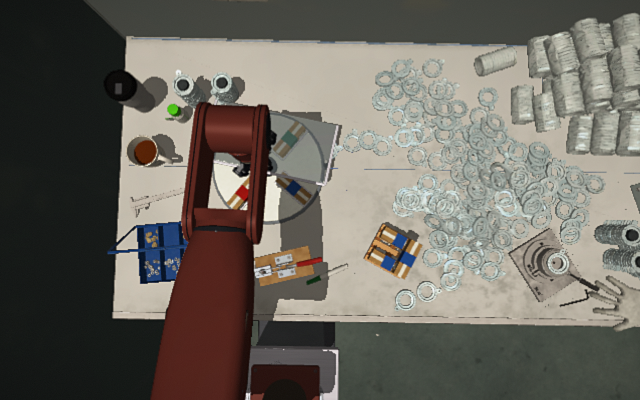

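>>> {"op": "arm_command", "data": {"rows": "0 0 0.2 0 0 0; 0 0 0.4 0 0 0; 0 0 0.58 0 0 0;0 0 0.58 0 0 0;0 0 0.58 0 0 0"}}

```text
time: 3.28
position: [697.0, 64.3, 102.4]
ee_rot: [-179.8, -0.1, -39.1]
force: [-0.5, 0.9, 0.1]
width: 0.601
```

```bash
python3 - <<'E'
from h import *
go(696.3,65.4,100,-39.2)
p,d=env.get_image("scene")
cv2.imwrite('pics/s4.png',cv2.resize(p[140:230,190:270,::-1],None,fx=7,fy=6.6,interpolation=cv2.INTER_NEAREST)[:600])
E
```

```text
t 3.275 pos [697.   64.3 102.4] rot [-1.7977e+02 -7.0000e-02 -3.9100e+01] F [-0.5  0.9  0.1] w 0.601
shift [-0.012 -0.004  0.024] turn [-0.0006 -0.0002  0.0003]
```

View pics/s4.png

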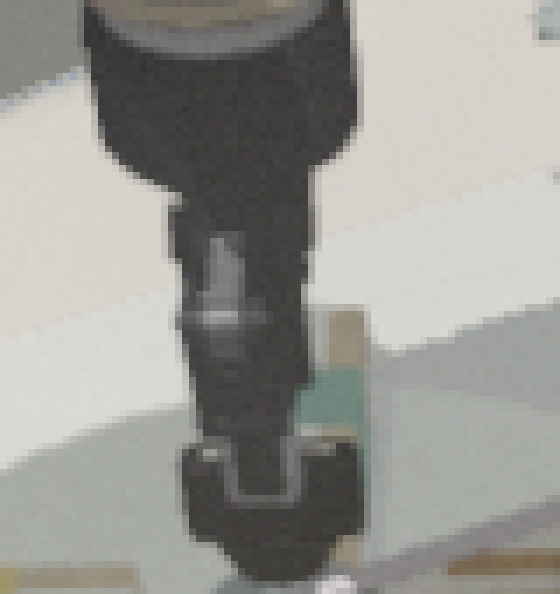

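>>> {"op": "arm_command", "data": {"rows": "-0.01 0 0.02 0 0 0;-0.01 0 0.02 0 0 0;-0.01 0 0.02 0 0 0;-0.01 0 0.02 0 0 0", "gripper": 0, "grip_force": 50}}

```text
time: 3.82
position: [696.7, 65.0, 101.2]
ee_rot: [-179.7, -0.1, -39.1]
force: [-1.3, -0.2, -0.5]
width: 0.0
```

```bash
python3 - <<'E'
from h import *
go(696.3,65.4,100,-39.2)
p,d=env.get_image("scene")
cv2.imwrite('pics/s5.png',cv2.resize(p[140:230,190:270,::-1],None,fx=7,fy=6.6,interpolation=cv2.INTER_NEAREST)[:600])
E
```

```text
t 3.825 pos [696.7  65.  101.2] rot [-1.7973e+02 -1.2000e-01 -3.9090e+01] F [-1.3 -0.2 -0.5] w 0.0
shift [-0.006 -0.     0.012] turn [-0.0008 -0.0003  0.0003]
```

View pics/s5.png

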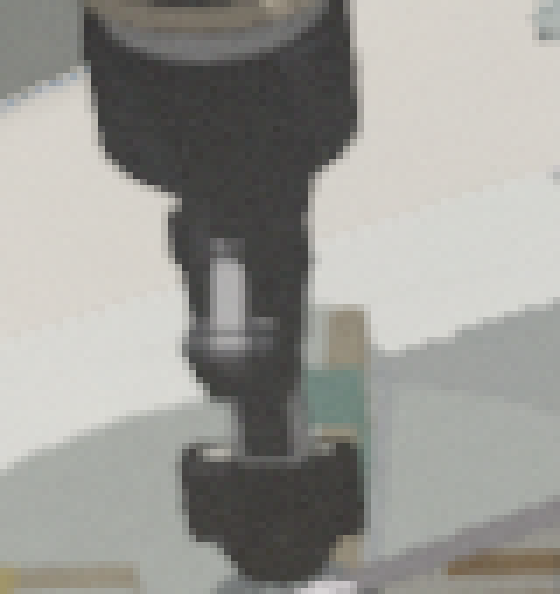

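```bash
cat >> h.py <<'E'
def cloud(n):
    p,d=env.get_image(n); c=env.camera_info(n);T=c["world_to_cam"]
    v,u=np.mgrid[0:400,0:640]; q=cv2.undistortPoints(np.stack([u,v],-1).reshape(-1,1,2).astype(float),c["intrinsics"],c["dist_coeffs"]).reshape(400,640,2)
    P=(np.dstack([q,np.ones((400,640))])*d[...,None]-T[:3,3])@T[:3,:3]
    P[d==0]=np.nan; return p,P
E
python3 - <<'E'
from h import *
s=env.sense();print(s["position"],s["width"])
p,P=cloud("scene")
for v in range(170,216,3): print(v,[list(P[v,u].round(0)) for u in (226,228,230) ])
E
```

```text
[696.66760286  65.00864437 101.09289202] -8.138835909407345e-05
170 [[np.float64(662.0), np.float64(78.0), np.float64(259.0)], [np.float64(666.0), np.float64(71.0), np.float64(253.0)], [np.float64(688.0), np.float64(53.0), np.float64(232.0)]]
173 [[np.float64(662.0), np.float64(79.0), np.float64(252.0)], [np.float64(663.0), np.float64(74.0), np.float64(248.0)], [np.float64(671.0), np.float64(65.0), np.float64(240.0)]]
176 [[np.float64(660.0), np.float64(81.0), np.float64(247.0)], [np.float64(662.0), np.float64(75.0), np.float64(243.0)], [np.float64(670.0), np.float64(66.0), np.float64(233.0)]]
179 [[np.float64(658.0), np.float64(83.0), np.float64(241.0)], [np.float64(661.0), np.float64(77.0), np.float64(236.0)], [np.float64(678.0), np.float64(62.0), np.float64(220.0)]]
182 [[np.float64(658.0), np.float64(84.0), np.float64(234.0)], [np.float64(663.0), np.float64(77.0), np.float64(228.0)], [np.float64(675.0), np.float64(65.0), np.float64(215.0)]]
185 [[np.float64(674.0), np.float64(76.0), np.float64(214.0)], [np.float64(669.0), np.float64(74.0), np.float64(215.0)], [np.float64(675.0), 
[... 1127 characters left out ...]
4(687.0), np.float64(74.0), np.float64(149.0)], [np.float64(687.0), np.float64(69.0), np.float64(146.0)], [np.float64(682.0), np.float64(68.0), np.float64(148.0)]]
209 [[np.float64(693.0), np.float64(72.0), np.float64(135.0)], [np.float64(693.0), np.float64(67.0), np.float64(133.0)], [np.float64(687.0), np.float64(66.0), np.float64(136.0)]]
212 [[np.float64(695.0), np.float64(72.0), np.float64(125.0)], [np.float64(690.0), np.float64(70.0), np.float64(127.0)], [np.float64(687.0), np.float64(67.0), np.float64(128.0)]]
215 [[np.float64(694.0), np.float64(74.0), np.float64(119.0)], [np.float64(691.0), np.float64(70.0), np.float64(118.0)], [np.float64(687.0), np.float64(68.0), np.float64(120.0)]]
```

>>> {"op": "arm_command", "data": {"rows": "0 0 0 0 0 0;0 0 0 0 0 0;0 0 0.1 0 0 0;0 0 0.2 0 0 0;0 0 0.2 0 0 0", "gripper": 50}}

```text
time: 4.55
position: [695.3, 65.0, 78.8]
ee_rot: [-179.9, 0.0, -39.1]
force: [1.4, -0.0, -0.7]
width: 0.496
```

```bash
python3 - <<'E'
from h import *
go(696.3,65.4,100,-39.2)
p,P=cloud("scene")
cv2.imwrite('pics/s6.png',cv2.resize(p[140:230,190:270,::-1],None,fx=7,fy=6.6,interpolation=cv2.INTER_NEAREST)[:600])
for v in range(200,226,2): print(v,[P[v,u].round(0).tolist() for u in (226,228,230) ])
E
```

```text
t 4.55 pos [695.3  65.   78.8] rot [-1.7985e+02  4.0000e-02 -3.9100e+01] F [ 1.4 -0.  -0.7] w 0.496
shift [ 0.005 -0.009 -0.212] turn [-0.0004  0.0001  0.0003]
200 [[638.0, 101.0, 209.0], [637.0, 97.0, 208.0], [641.0, 90.0, 202.0]]
202 [[642.0, 99.0, 201.0], [637.0, 98.0, 204.0], [639.0, 92.0, 199.0]]
204 [[641.0, 100.0, 197.0], [641.0, 96.0, 194.0], [639.0, 92.0, 194.0]]
206 [[645.0, 98.0, 188.0], [641.0, 96.0, 189.0], [639.0, 93.0, 189.0]]
208 [[647.0, 98.0, 182.0], [644.0, 95.0, 182.0], [638.0, 94.0, 185.0]]
210 [[655.0, 94.0, 169.0], [652.0, 91.0, 170.0], [644.0, 91.0, 175.0]]
212 [[651.0, 97.0, 168.0], [652.0, 92.0, 164.0], [644.0, 91.0, 169.0]]
214 [[654.0, 96.0, 160.0], [668.0, 83.0, 143.0], [664.0, 81.0, 145.0]]
216 [[668.0, 88.0, 141.0], [667.0, 84.0, 139.0], [664.0, 81.0, 139.0]]
218 [[669.0, 88.0, 135.0], [667.0, 85.0, 134.0], [663.0, 82.0, 135.0]]
220 [[668.0, 90.0, 131.0], [669.0, 84.0, 127.0], [666.0, 81.0, 127.0]]
222 [[671.0, 89.0, 123.0], [668.0, 86.0, 123.0], [667.0, 82.0, 121.0]]
224 [[690.0, 79.0, 98.0], [684.0, 77.0, 101.0], [684.0, 72.0, 98.0]]
```

View pics/s6.png

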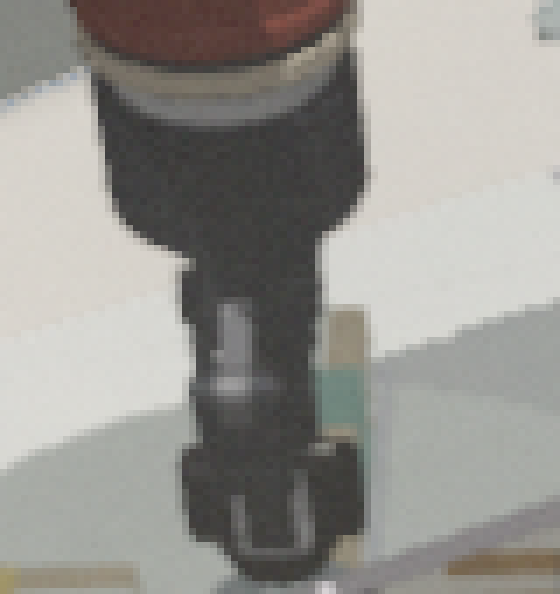

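>>> {"op": "arm_command", "data": {"rows": "0 0 0.08 0 0 0;0 0 0.14 0 0 0;0 0 0.14 0 0 0;0 0 0.14 0 0 0"}}

```text
time: 5.1
position: [695.9, 65.1, 65.8]
ee_rot: [-179.8, -0.0, -39.1]
force: [-0.1, -0.3, -0.1]
width: 0.498
```

>>> {"op": "arm_command", "data": {"rows": "0 0 0 0 0 0;0 0 0 0 0 0;0 0 0 0 0 0;0 0 0 0 0 0", "gripper": 0, "grip_force": 60}}

```text
time: 5.6
position: [697.9, 64.4, 67.7]
ee_rot: [-179.7, -0.2, -39.1]
force: [4.0, -3.3, 4.5]
width: 0.179
```

```bash
python3 - <<'E'
from h import *
go(696.3,65.4,64,-101.1)
print(env.sense()["ft_torque"])
p,P=cloud("scene")
cv2.imwrite('pics/s7.png',cv2.resize(p[140:230,190:270,::-1],None,fx=7,fy=6.6,interpolation=cv2.INTER_NEAREST)[:600])
E
```

```text
t 5.6 pos [697.9  64.4  67.7] rot [-179.68   -0.22  -39.12] F [ 4.  -3.3  4.5] w 0.179
shift [-0.019  0.003  0.037] turn [-1.100e-03 -1.000e-04  1.722e-01]
[-0.15253034 -0.24644078  0.13331873]
```

View pics/s7.png

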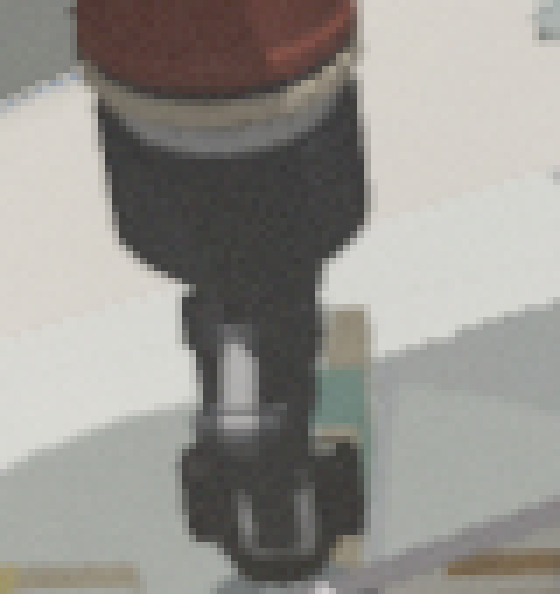

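>>> {"op": "arm_command", "data": {"rows": "0 0 0 0 0 0.01;0 0 0 0 0 0.025;0 0 0 0 0 0.042;0 0 0 0 0 0.06;0 0 0 0 0 0.078;0 0 0 0 0 0.096;0 0 0 0 0 0.114;0 0 0 0 0 0.132;0 0 0 0 0 0.15;0 0 0 0 0 0.163;0 0 0 0 0 0.1714;0 0 0 0 0 0.1714"}}

```text
time: 7.15
position: [697.2, 66.3, 67.8]
ee_rot: [-179.7, 0.3, -100.8]
force: [-1.1, 4.7, 1.3]
width: 0.176
```

```bash
python3 - <<'E'
from h import *
go(696.3,65.4,64,-100.8)
print(env.sense()["ft_torque"])
p,P=cloud("scene"); cv2.imwrite('pics/s8.png',p[:,:,::-1])
cv2.imwrite('pics/s8c.png',cv2.resize(p[160:310,120:320,::-1],None,fx=4,fy=4,interpolation=cv2.INTER_NEAREST))
p,P=cloud("top"); cv2.imwrite('pics/t8.png',p[:,:,::-1])
cv2.imwrite('pics/t8c.png',cv2.resize(p[95:235,195:345,::-1],None,fx=4,fy=4,interpolation=cv2.INTER_NEAREST))
E
```

```text
t 7.15 pos [697.2  66.3  67.8] rot [-179.75    0.28 -100.8 ] F [-1.1  4.7  1.3] w 0.176
shift [0.011 0.007 0.038] turn [-0.0007  0.0008 -0.    ]
[0.29115201 0.23820612 0.03482368]
```

View pics/s8c.png

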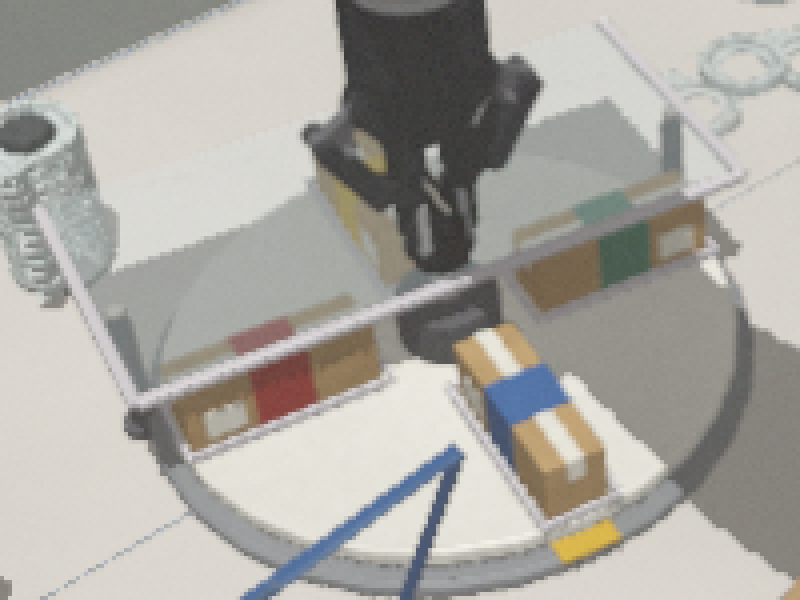

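View pics/t8c.png

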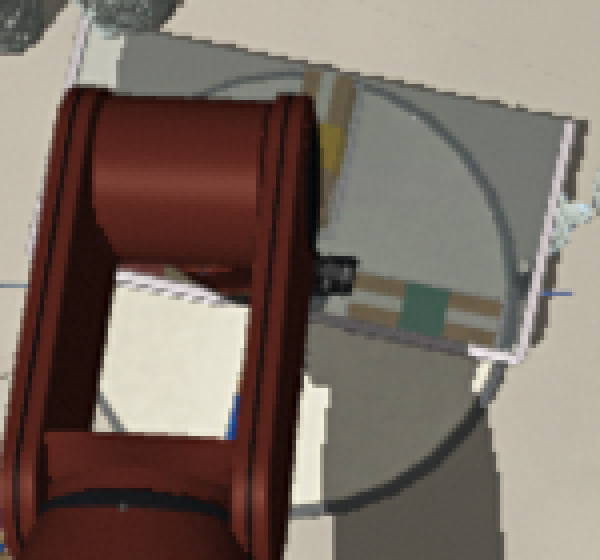

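```bash
python3 - <<'E'
from h import *
ax=np.array([696.4,65.4])
def ang(p): p=p[:2]-ax; return np.round(np.degrees(np.arctan2(p[1],p[0])),2), np.round(np.hypot(*p),1)
def ws(pts,z): return ray("scene",np.array(pts,float)/4+[120,160]-0.5,z)
# blue top face corners of carton crop px
t=ws([(454,346),(514,324),(606,450),(541,470)],68); print(t.round(1)); c=t.mean(0); print("carton c",c,ang(c))
for i,j in((0,3),(1,2)):
    e=t[j]-t[i]; print("long edge",np.linalg.norm(e[:2]),np.degrees(np.arctan2(e[1],e[0])))
g=ws([(138,403),(742,178)],86); e=g[1]-g[0]; print("guard",g,np.linalg.norm(e),np.degrees(np.arctan2(e[1],e[0]))+90)
print("mark",ang(ws([(587,541)],16)[0]))
# strip left line z=34
s=ws([(450,388),(548,532)],34); e=s[1]-s[0]; print("strip",np.linalg.norm(e),np.degrees(np.arctan2(e[1],e[0])))
# top: green band
im=cv2.imread("pics/t8.png");hsv=cv2.cvtColor(im,cv2.COLOR_BGR2HSV)
m=cv2.inRange(hsv,(75,50,40),(95,255,160));m[:,:285]=0;m[:150]=0;m[190:]=0;m[:,330:]=0
v,u=np.nonzero(m); P=ray("top",(u.mean(),v.mean()),68)[0]; print("green",len(u),P,ang(P))
# guard line front edge in top0, light pixels
E
```

```text
[[650.1  91.6  68. ]
 [642.3  57.   68. ]
 [535.5  77.6  68. ]
 [546.8 110.9  68. ]]
carton c [593.65698619  84.28598432  68.        ] (np.float64(169.58), np.float64(104.5))
long edge 105.10085849011945 169.4180149229235
long edge 108.76024573367704 169.05128942867753
guard [[ 708.12333633  246.8264527    86.        ]
 [ 636.43586504 -105.54187965   86.        ]] 359.5866170796689 -11.499582144525249
mark (np.float64(169.13), np.float64(168.6))
strip 120.69414406923816 169.30944616775616
green 112 [678.29732213 -37.21802875  68.        ] (np.float64(-100.0), np.float64(104.2))
```

Scene view after the turn: the blue carton's top runs along 169.2°, and the yellow mark at crop (587,541) lies at 169.1°, so the carton is square in the front. Letting go and rising.

>>> {"op": "arm_command", "data": {"rows": "0 0 0 0 0 0;0 0 0 0 0 0;0 0 0 0 0 0", "gripper": 60}}

```text
time: 7.62
position: [697.3, 66.0, 67.9]
ee_rot: [-179.7, 0.3, -100.8]
force: [0.7, 0.2, -0.0]
width: 0.599
```

>>> {"op": "arm_command", "data": {"rows": "0 0 -0.3 0 0 0;0 0 -0.6 0 0 0;0 0 -0.8 0 0 0;0 0 -0.8 0 0 0"}}

```text
time: 8.12
position: [698.2, 65.6, 150.2]
ee_rot: [-179.5, 0.3, -100.8]
force: [-0.2, 0.8, 0.3]
width: 0.597
```

```bash
python3 - <<'E'
from h import *
go(593.3,85,100,-100.8)
E
```

```text
t 8.125 pos [698.2  65.6 150.2] rot [-179.51    0.31 -100.78] F [-0.2  0.8  0.3] w 0.597
shift [0.008 1.071 0.493] turn [-0.0014  0.0009  0.    ]
```

>>> {"op": "arm_command", "data": {"rows": "0 0.4 0 0 0 0;0 0.8 0.1 0 0 0;0.01 1 0.4 0 0.001 0;0.01 1 0.4 0 0.001 0;0.01 1 0.4 0 0.001 0"}}

```text
time: 8.75
position: [601.1, 83.3, 109.6]
ee_rot: [-179.5, -0.0, -100.8]
force: [0.6, -0.2, 0.7]
width: 0.597
```

```bash
python3 - <<'E'
from h import *
go(593.5,85,4,-100.8)
for n in("scene","top"):
    p,P=cloud(n); cv2.imwrite(f'pics/{n}9.png',p[:,:,::-1])
    if n=="scene": cv2.imwrite('pics/s9c.png',cv2.resize(p[160:310,120:320,::-1],None,fx=4,fy=4,interpolation=cv2.INTER_NEAREST))
E
```

```text
t 8.75 pos [601.1  83.3 109.6] rot [-1.7948e+02 -5.0000e-02 -1.0079e+02] F [ 0.6 -0.2  0.7] w 0.597
shift [-0.004  0.087  1.056] turn [-0.0014 -0.0001  0.    ]
```

View pics/s9c.png

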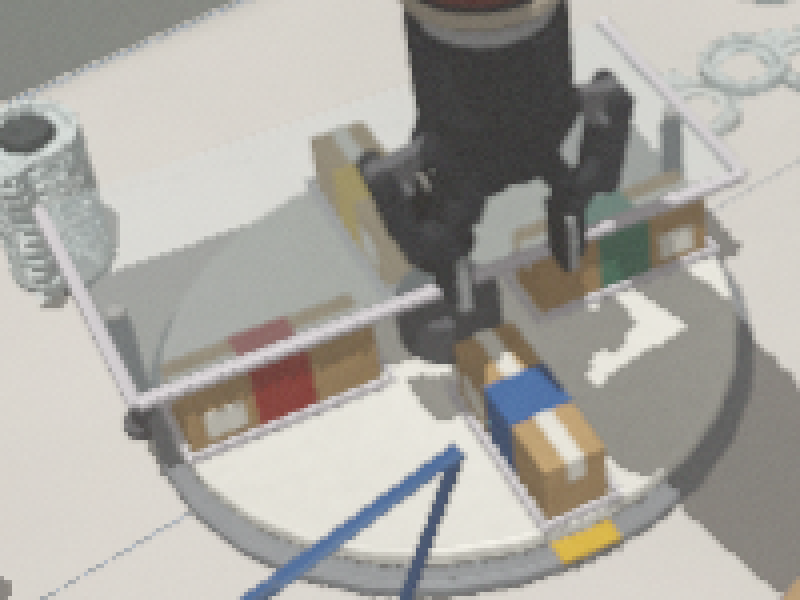

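View pics/scene9.png

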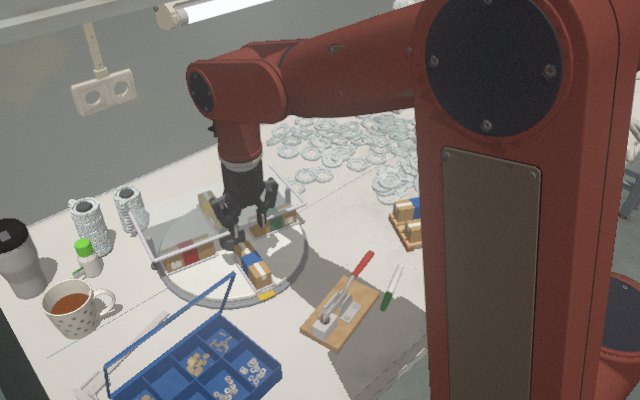

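```bash
python3 - <<'E'
from h import *
for z in (120,130,140,150,160,170): print(z, ray("scene",[(262,226.5),(235.3,237.5)],z).round(0).tolist())
E
```

```text
120 [[611.0, 39.0, 120.0], [621.0, 101.0, 120.0]]
130 [[602.0, 45.0, 130.0], [611.0, 106.0, 130.0]]
140 [[593.0, 51.0, 140.0], [602.0, 112.0, 140.0]]
150 [[583.0, 58.0, 150.0], [593.0, 117.0, 150.0]]
160 [[574.0, 64.0, 160.0], [584.0, 123.0, 160.0]]
170 [[565.0, 70.0, 170.0], [575.0, 128.0, 170.0]]
```

>>> {"op": "arm_command", "data": {"rows": "0 0.085 0.2 0 0 0;0 0.085 0.5 0 0 0;-0.004 0.085 0.6 0 0 0;-0.004 0.085 0.6 0 0 0;-0.004 0.085 0.6 0 0 0"}}

```text
time: 9.48
position: [595.8, 85.0, 52.0]
ee_rot: [-179.2, 0.0, -100.8]
force: [-0.7, 0.1, 0.8]
width: 0.6
```

```bash
python3 - <<'E'
from h import *
go(593.5,85,4,-100.8)
p,P=cloud("scene")
cv2.imwrite('pics/s10c.png',cv2.resize(p[160:310,120:320,::-1],None,fx=4,fy=4,interpolation=cv2.INTER_NEAREST))
E
```

```text
t 9.475 pos [595.8  85.   52. ] rot [-179.25    0.   -100.81] F [-0.7  0.1  0.8] w 0.6
shift [0.004 0.029 0.48 ] turn [-0.0021  0.     -0.    ]
```

View pics/s10c.png

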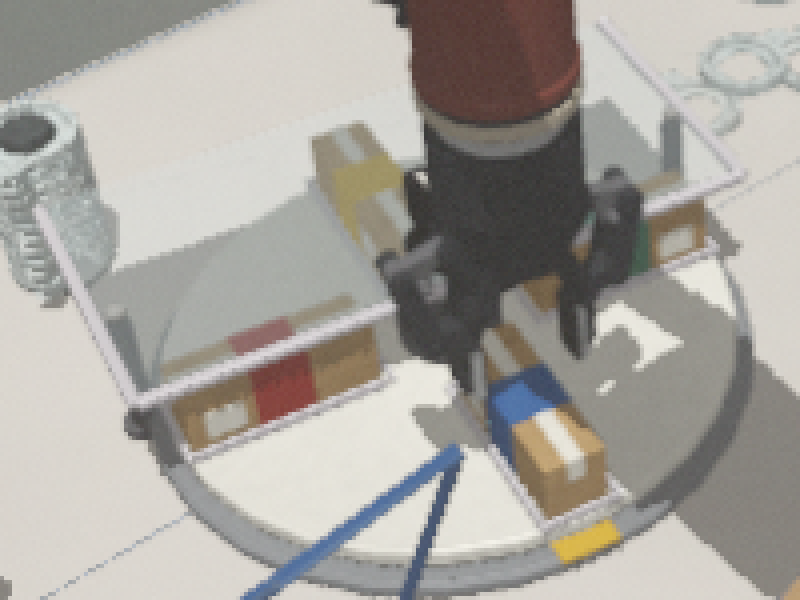

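>>> {"op": "arm_command", "data": {"rows": "0 0.03 0.15 -0.002 0 0;0 0.03 0.3 -0.002 0 0;0.004 0.03 0.34 -0.002 0 0;0.004 0.03 0.34 -0.002 0 0;0.004 0.03 0.34 -0.002 0 0"}}

```text
time: 10.15
position: [593.5, 85.1, 18.3]
ee_rot: [-179.9, 0.0, -100.8]
force: [-0.5, 0.3, -0.1]
width: 0.601
```

```bash
python3 - <<'E'
from h import *
go(593.5,85,4,-100.8)
p,P=cloud("scene")
cv2.imwrite('pics/s11c.png',cv2.resize(p[210:300,210:310,::-1],None,fx=7,fy=6.6,interpolation=cv2.INTER_NEAREST))
E
```

```text
t 10.15 pos [593.5  85.1  18.3] rot [-1.7993e+02  1.0000e-02 -1.0081e+02] F [-0.5  0.3 -0.1] w 0.601
shift [ 0.001 -0.     0.143] turn [-0.0002  0.     -0.    ]
```

View pics/s11c.png

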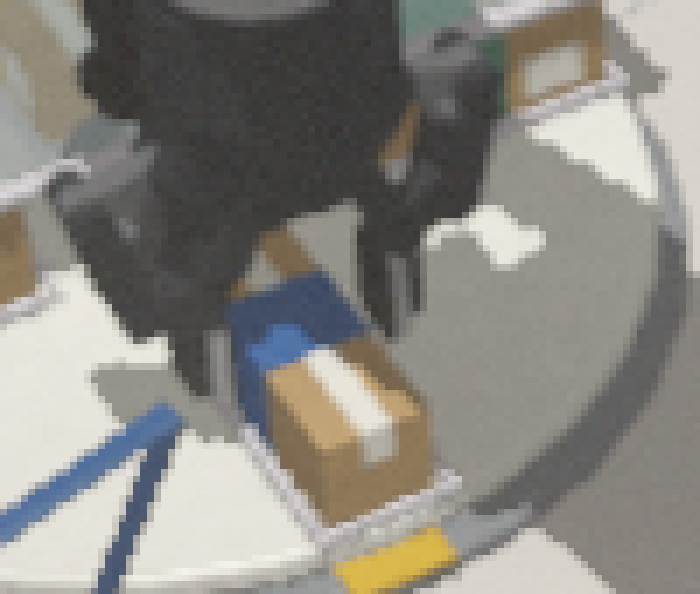

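```bash
python3 - <<'E'
from h import *
for z in (35,40,45,50,55,60): print(z, ray("scene",[(239,269.3),(265.5,260.5)],z).round(0).tolist())
E
```

```text
35 [[612.0, 106.0, 35.0], [595.0, 48.0, 35.0]]
40 [[608.0, 109.0, 40.0], [591.0, 50.0, 40.0]]
45 [[604.0, 111.0, 45.0], [587.0, 53.0, 45.0]]
50 [[600.0, 114.0, 50.0], [583.0, 56.0, 50.0]]
55 [[596.0, 116.0, 55.0], [579.0, 59.0, 55.0]]
60 [[592.0, 118.0, 60.0], [575.0, 61.0, 60.0]]
```

>>> {"op": "arm_command", "data": {"rows": "0 0 0.04 0 0 0;0 0 0.04 0 0 0;0 0 0.04 0 0 0"}}

```text
time: 10.58
position: [593.6, 85.1, 14.5]
ee_rot: [-179.9, 0.0, -100.8]
force: [-0.5, -0.3, 0.7]
width: 0.599
```

>>> {"op": "arm_command", "data": {"rows": "0 0 0 0 0 0;0 0 0 0 0 0;0 0 0 0 0 0;0 0 0 0 0 0;0 0 0 0 0 0", "gripper": 0, "grip_force": 40}}

```text
time: 11.2
position: [593.9, 85.1, 14.8]
ee_rot: [-179.9, 0.0, -100.8]
force: [1.0, -0.6, 2.6]
width: 0.412
```

```bash
python3 - <<'E'
from h import *
go(593.5,85,4,-100.8)
p,P=cloud("scene")
cv2.imwrite('pics/s12c.png',cv2.resize(p[210:300,210:310,::-1],None,fx=7,fy=6.6,interpolation=cv2.INTER_NEAREST))
E
```

```text
t 11.2 pos [593.9  85.1  14.8] rot [-1.7988e+02  2.0000e-02 -1.0081e+02] F [ 1.  -0.6  2.6] w 0.412
shift [0.002 0.004 0.108] turn [-0.0003  0.0001 -0.    ]
```

View pics/s12c.png

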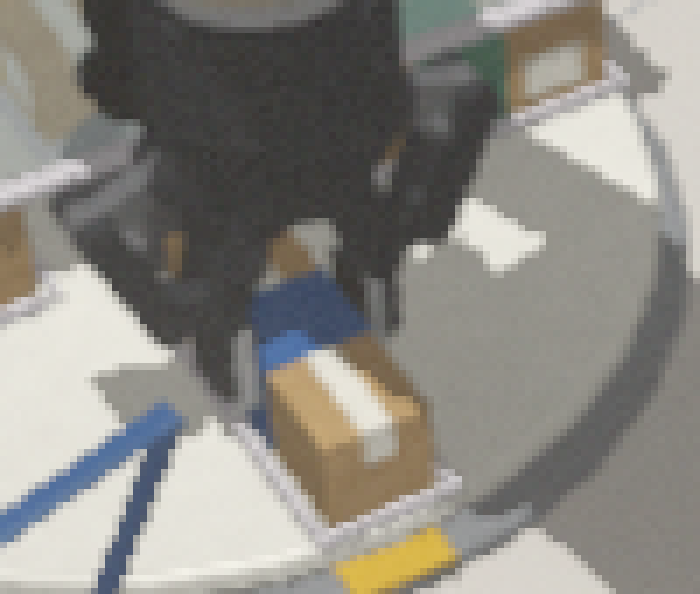

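>>> {"op": "arm_command", "data": {"rows": "0 0 -0.06 0 0 0;0 0 -0.2 0 0 0;0 0 -0.4 0 0 0;0 0 -0.6 0 0 0;0 0 -0.8 0 0 0;0 0 -1 0 0 0;0 0 -1 0 0 0;0 0 -1 0 0 0"}}

```text
time: 12.25
position: [593.2, 85.1, 114.3]
ee_rot: [-179.9, 0.0, -100.8]
force: [-0.1, 0.2, -1.8]
width: 0.413
```

```bash
python3 - <<'E'
from h import *
go(466.8,-280.2,115,-117.6)
for n in("scene","top"):
    p,P=cloud(n); cv2.imwrite(f'pics/{n}13.png',p[:,:,::-1])
E
```

```text
t 12.25 pos [593.2  85.1 114.3] rot [-1.7993e+02  1.0000e-02 -1.0081e+02] F [-0.1  0.2 -1.8] w 0.413
shift [ 3.825  0.556 -0.008] turn [-0.0002  0.0001  0.0466]
```

View pics/scene13.png

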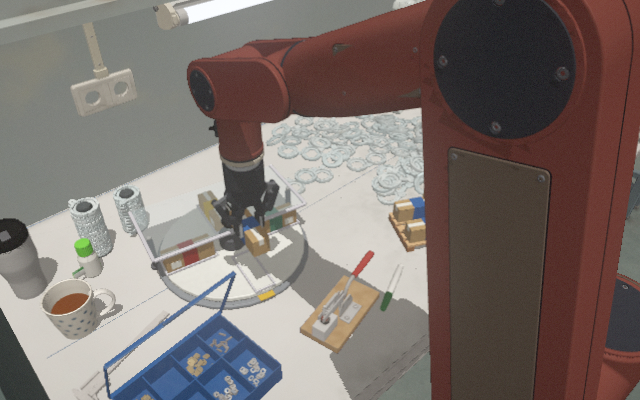

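View pics/top13.png

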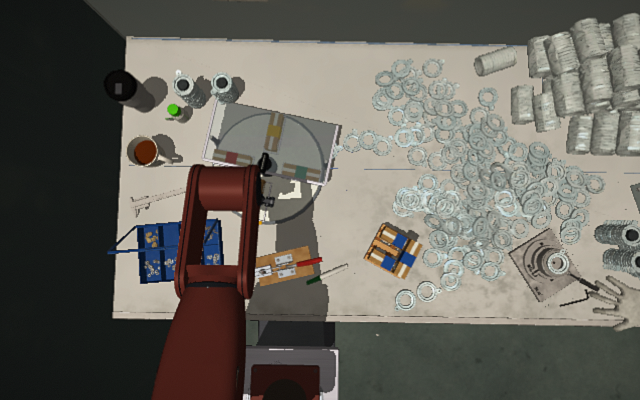

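>>> {"op": "arm_command", "data": {"rows": "0.15 0.02 -0.1 0 0 0;0.4 0.06 -0.2 0 0 0;0.7 0.1 -0.2 0 0 0;1 0.14 -0.2 0 0 0"}}

```text
time: 12.85
position: [559.5, -12.2, 133.9]
ee_rot: [180.0, -0.0, -100.8]
force: [0.7, -0.3, -2.3]
width: 0.418
```

>>> {"op": "arm_command", "data": {"rows": "0.35 0.05 0 0 0 0;0.7 0.1 0 0 0 0;1 0.14 0 0 0 0"}}

```text
time: 13.22
position: [525.9, -109.7, 134.1]
ee_rot: [180.0, -0.1, -100.9]
force: [0.1, -0.2, -1.9]
width: 0.412
```

>>> {"op": "arm_command", "data": {"rows": "0.35 0.05 0 0 0 0;0.7 0.1 0 0 0 0;1 0.14 0 0 0 0"}}

```text
time: 13.6
position: [492.0, -207.2, 134.4]
ee_rot: [180.0, -0.1, -100.9]
force: [0.7, -0.3, -2.8]
width: 0.413
```

```bash
python3 - <<'E'
from h import *
go(466.8,-280.2,115,-117.6)
E
```

```text
t 13.6 pos [ 492.  -207.2  134.4] rot [ 1.7995e+02 -7.0000e-02 -1.0091e+02] F [ 0.7 -0.3 -2.8] w 0.413
shift [0.765 0.109 0.195] turn [ 0.0001 -0.0002  0.0464]
```

>>> {"op": "arm_command", "data": {"rows": "0.3 0.03 0 0 0 0.01;0.4 0.05 0 0 0 0.025;0.4 0.05 0 0 0 0.04;0.4 0.05 0 0 0 0.0464;0.4 0.05 0 0 0 0.0464"}}

```text
time: 14.22
position: [478.8, -246.1, 134.6]
ee_rot: [180.0, -0.1, -117.6]
force: [-0.0, 0.1, -2.6]
width: 0.415
```

```bash
python3 - <<'E'
from h import *
go(466.8,-280.2,115,-117.6)
for n in("scene","top"):
    p,P=cloud(n); cv2.imwrite(f'pics/{n}14.png',p[:,:,::-1])
E
```

```text
t 14.225 pos [ 478.8 -246.1  134.6] rot [ 1.7996e+02 -1.0000e-01 -1.1763e+02] F [-0.   0.1 -2.6] w 0.415
shift [ 0.358 -0.052  0.196] turn [ 0.0001 -0.0003 -0.0001]
```

View pics/scene14.png

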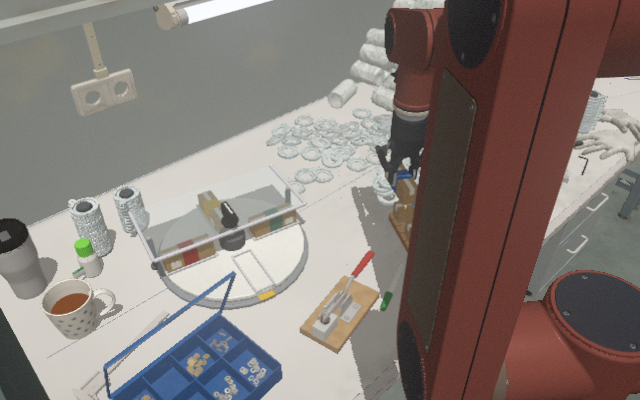

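View pics/top14.png

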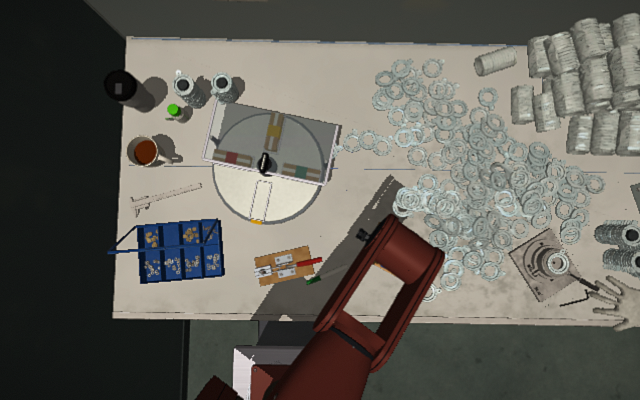

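```bash
python3 - <<'E'
from h import *
im=cv2.imread("pics/top0.png");hsv=cv2.cvtColor(im,cv2.COLOR_BGR2HSV)
m=((hsv[...,1]<70)&(hsv[...,2]>150)).astype(np.uint8); k=np.zeros_like(m);k[225:280,365:425]=m[225:280,365:425]
poly=np.array([[384,222],[423,243],[405,281],[363,259]],np.int32);pm=np.zeros_like(m);cv2.fillPoly(pm,[poly],1);k&=pm
n,l,s,c=cv2.connectedComponentsWithStats(k)
for i in range(1,n):
    if s[i,4]>8: print(i,s[i,4],c[i])
tc=[i for i in range(1,n) if s[i,4]>8]
def line(sel,z):
    q=np.argwhere(np.isin(l,sel))[:,::-1]; W=ray("top",q,z)[:,:2].astype(np.float32)
    f=cv2.fitLine(W,cv2.DIST_L2,0,.01,.01).ravel(); return f,np.degrees(np.arctan2(f[1],f[0]))
for i in tc: print(i,line([i],62))
# brown+blue+white carton top mask of stack_top
sat=((hsv[...,1]>70)&(hsv[...,2]>70)).astype(np.uint8)*255
cv2.imwrite("pics/m1.png",cv2.resize((sat|k*255)[210:290,350:440],None,fx=7,fy=7,interpolation=cv2.INTER_NEAREST))
np.save("lab.npy",l)
E
```

```text
1 43 [388.39534884 234.48837209]
3 65 [415.33846154 246.15384615]
9 42 [376.5        256.73809524]
13 10 [369.5 262.5]
14 9 [411.77777778 266.77777778]
15 48 [401.64583333 270.25      ]
1 (array([ 4.6660367e-01,  8.8446653e-01,  4.9894864e+02, -2.9821503e+02],
      dtype=float32), np.float32(62.18594))
3 (array([   0.75870186,   -0.651438  ,  466.31827   , -377.38022   ],
      dtype=float32), np.float32(-40.65011))
9 (array([   0.45139033,    0.8923266 ,  433.53494   , -263.8313    ],
      dtype=float32), np.float32(63.167076))
13 (array([   0.44267353,    0.89668286,  416.4764    , -243.51566   ],
      dtype=float32), np.float32(63.72541))
14 (array([   0.87195635,   -0.48958364,  406.26675   , -367.08206   ],
      dtype=float32), np.float32(-29.313217))
15 (array([   0.88477033,   -0.46602735,  395.71082   , -337.53656   ],
      dtype=float32), np.float32(-27.776726))
```

View pics/m1.png

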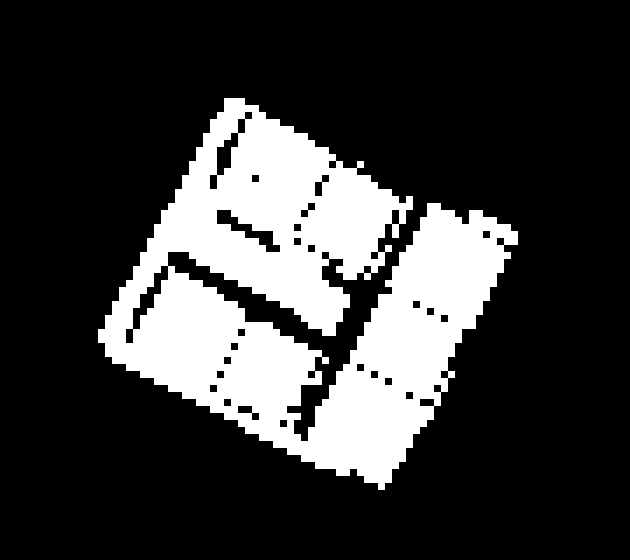

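```bash
python3 - <<'E'
from h import *
go(466.9,-280.6,110,-117.6)
E
```

```text
t 14.325 pos [ 479.1 -245.8  134.6] rot [ 1.7997e+02 -9.0000e-02 -1.1758e+02] F [ 1.2 -0.2 -2. ] w 0.412
shift [ 0.365 -0.053  0.247] turn [ 0.0001 -0.0003  0.0001]
```

>>> {"op": "arm_command", "data": {"rows": "0.18 -0.02 0 0 0 0;0.36 -0.05 0 0 0 0;0.36 -0.05 0.1 0 0 0;0.36 -0.05 0.25 0 0 0;0.36 -0.05 0.25 0 0 0;0.36 -0.05 0.25 0 0 0"}}

```text
time: 15.08
position: [466.8, -279.6, 109.2]
ee_rot: [179.9, -0.1, -117.6]
force: [0.1, -0.6, -2.0]
width: 0.414
```

```bash
python3 - <<'E'
from h import *
go(466.9,-280.6,60,-117.6)
for n in("scene","top"):
    p,P=cloud(n); cv2.imwrite(f'pics/{n}15.png',p[:,:,::-1])
    if n=="scene": cv2.imwrite('pics/s15c.png',cv2.resize(p[120:260,350:460,::-1],None,fx=4.2,fy=4.2))
E
```

```text
t 15.075 pos [ 466.8 -279.6  109.2] rot [ 1.7992e+02 -8.0000e-02 -1.1755e+02] F [ 0.1 -0.6 -2. ] w 0.414
shift [ 0.008 -0.006  0.492] turn [ 0.0002 -0.0002  0.0001]
```

View pics/s15c.png

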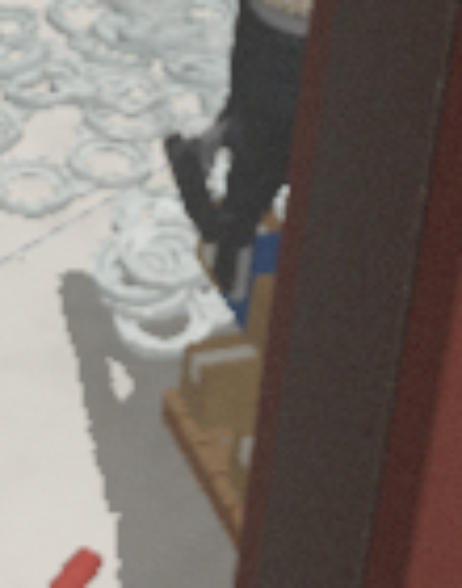

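View pics/top15.png

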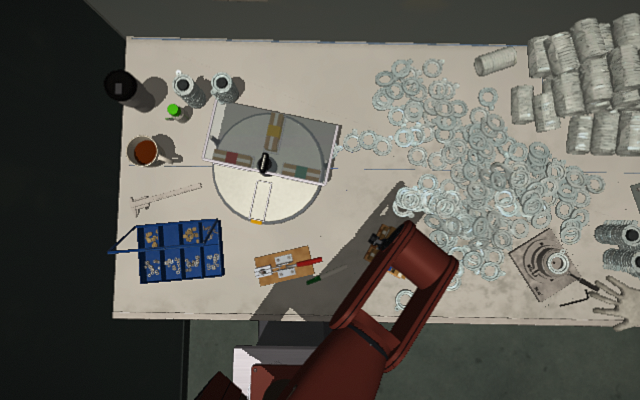

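The pallet is mostly hidden behind the arm. The held carton, blue band near crop (265,250), hangs above the low carton as expected. Lowering now.

>>> {"op": "arm_command", "data": {"rows": "0.008 -0.006 0.15 0 0 0;0.008 -0.006 0.35 0 0 0;0.008 -0.006 0.52 0 0 0;0.008 -0.006 0.52 0 0 0;0.008 -0.006 0.52 0 0 0"}}

```text
time: 15.8
position: [467.6, -281.3, 58.3]
ee_rot: [-180.0, -0.1, -117.6]
force: [-0.4, -0.0, -2.7]
width: 0.412
```

```bash
python3 - <<'E'
from h import *
go(466.9,-280.6,49,-117.6)
p,P=cloud("scene")
cv2.imwrite('pics/s16c.png',cv2.resize(p[160:260,370:450,::-1],None,fx=6,fy=6,interpolation=cv2.INTER_NEAREST))
p,P=cloud("top")
cv2.imwrite('pics/t16c.png',cv2.resize(p[210:290,350:440,::-1],None,fx=7,fy=7,interpolation=cv2.INTER_NEAREST))
E
```

```text
t 15.8 pos [ 467.6 -281.3   58.3] rot [-1.7997e+02 -1.0000e-01 -1.1755e+02] F [-0.4 -0.  -2.7] w 0.412
shift [-0.003  0.01   0.093] turn [-0.0001 -0.0003  0.0001]
```

View pics/s16c.png

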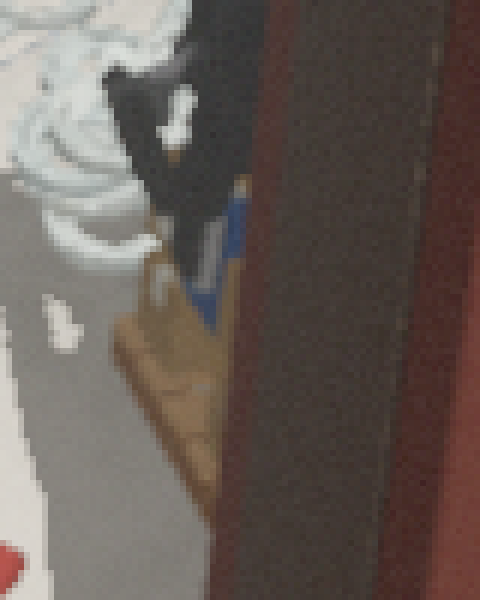

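View pics/t16c.png

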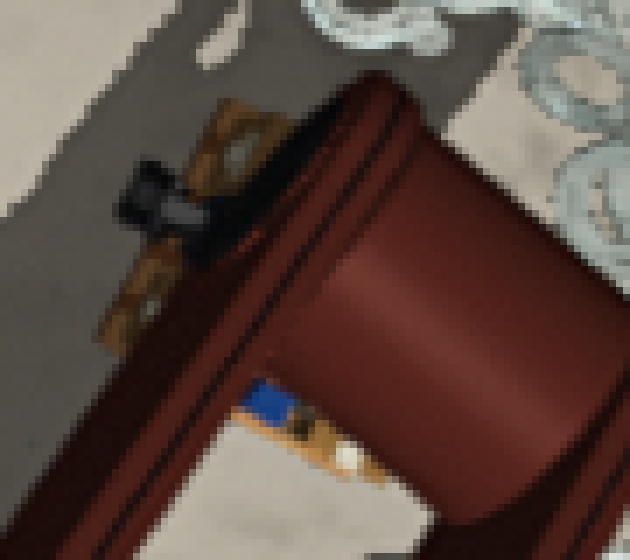

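>>> {"op": "arm_command", "data": {"rows": "-0.003 0.008 0.03 0 0 0;-0.003 0.008 0.06 0 0 0;-0.003 0.008 0.07 0 0 0;-0.003 0.008 0.07 0 0 0"}}

```text
time: 16.4
position: [467.3, -280.9, 51.7]
ee_rot: [-179.9, -0.1, -117.6]
force: [-0.2, -0.5, -2.4]
width: 0.415
```

```bash
python3 -c "
from h import *
go(466.9,-280.6,49,-117.6)"
```

```text
t 16.4 pos [ 467.3 -280.9   51.7] rot [-1.7992e+02 -1.1000e-01 -1.1755e+02] F [-0.2 -0.5 -2.4] w 0.415
shift [-0.     0.005  0.027] turn [-0.0002 -0.0003  0.0001]
```

>>> {"op": "arm_command", "data": {"rows": "0 0.004 0.01 0 0 0;0 0.004 0.015 0 0 0;0 0.004 0.02 0 0 0;0 0.004 0.02 0 0 0"}}

```text
time: 16.9
position: [466.9, -280.6, 49.7]
ee_rot: [-179.9, -0.1, -117.6]
force: [0.2, 0.6, -1.6]
width: 0.411
```

>>> {"op": "arm_command", "data": {"rows": "0 0 0.005 0 0 0;0 0 0.01 0 0 0;0 0 0.01 0 0 0"}}

```text
time: 17.27
position: [467.0, -280.7, 48.9]
ee_rot: [-179.9, -0.1, -117.6]
force: [-0.2, 1.0, -1.1]
width: 0.415
```

>>> {"op": "arm_command", "data": {"rows": "0 0 0.005 0 0 0;0 0 0.01 0 0 0;0 0 0.01 0 0 0"}}

```text
time: 17.65
position: [467.0, -280.8, 48.8]
ee_rot: [-179.9, -0.1, -117.5]
force: [-3.8, 2.7, 7.5]
width: 0.411
```

>>> {"op": "arm_command", "data": {"rows": "0 0 0 0 0 0;0 0 0 0 0 0;0 0 0 0 0 0;0 0 0 0 0 0", "gripper": 58}}

```text
time: 18.15
position: [467.1, -280.8, 48.7]
ee_rot: [-179.9, -0.1, -117.5]
force: [0.3, 0.3, 0.2]
width: 0.581
```

>>> {"op": "arm_command", "data": {"rows": "0 0 -0.15 0 0 0;0 0 -0.4 0 0 0;0 0 -0.7 0 0 0;0 0 -1 0 0 0;0 0 -1 0 0 0"}}

```text
time: 18.77
position: [469.0, -282.1, 152.8]
ee_rot: [-179.5, -0.2, -117.5]
force: [-0.3, -1.0, -0.5]
width: 0.58
```

```bash
python3 -c "
from h import *
go(440,-100,180,-117.6)"
```

```text
t 18.775 pos [ 469.  -282.1  152.8] rot [-179.53   -0.2  -117.54] F [-0.3 -1.  -0.5] w 0.58
shift [-1.479  1.097 -0.286] turn [-0.0013 -0.0005  0.0002]
```

>>> {"op": "arm_command", "data": {"rows": "0.4 0 -0.2 0 0 0;0.9 0 -0.3 0 0 0;0.95 0 -0.3 0 0 0"}}

```text
time: 19.15
position: [423.8, -368.7, 183.7]
ee_rot: [-179.5, -0.3, -117.7]
force: [1.0, 0.3, 0.1]
width: 0.581
```

>>> {"op": "arm_command", "data": {"rows": "0.5 0 0 0 0 0;0.95 0 0 0 0 0;0.95 0 0 0 0 0"}}

```text
time: 19.52
position: [378.1, -453.9, 182.8]
ee_rot: [-179.6, -0.2, -117.9]
force: [-0.4, 0.8, 0.5]
width: 0.581
```

>>> {"op": "arm_command", "data": {"rows": "0.5 0 0 0 0 0;0.95 0 0 0 0 0;0.95 0 0 0 0 0"}}

```text
time: 19.9
position: [332.7, -538.4, 181.9]
ee_rot: [-179.6, -0.2, -118.1]
force: [-0.5, 0.8, -0.3]
width: 0.581
```

```bash
python3 - <<'E'
from h import *
go(230,-580,180,-117.6)
p,P=cloud("scene"); cv2.imwrite('pics/s17.png',p[:,:,::-1])
p,P=cloud("top"); cv2.imwrite('pics/t17.png',p[:,:,::-1])
cv2.imwrite('pics/t17c.png',cv2.resize(p[210:290,350:440,::-1],None,fx=7,fy=7,interpolation=cv2.INTER_NEAREST))
E
```

```text
t 19.9 pos [ 332.7 -538.4  181.9] rot [-1.7963e+02 -1.7000e-01 -1.1806e+02] F [-0.5  0.8 -0.3] w 0.581
shift [0.85  0.711 0.017] turn [-0.001  -0.0005 -0.0013]
```

View pics/t17.png

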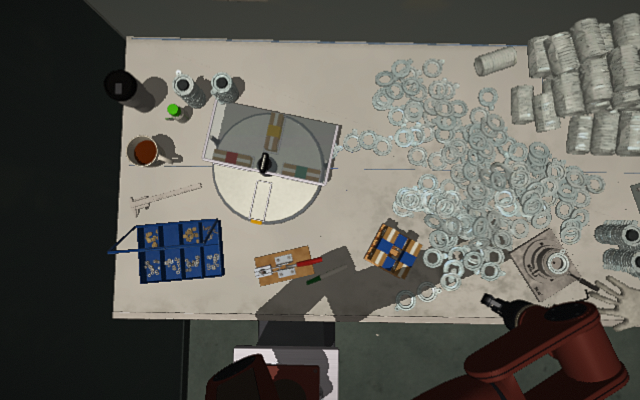

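View pics/t17c.png

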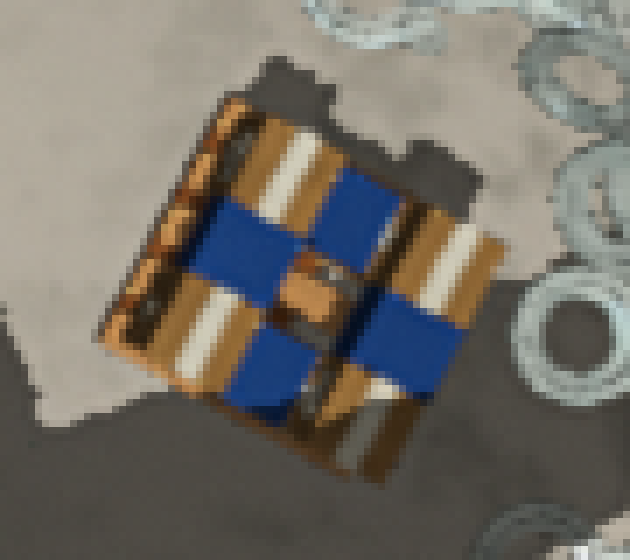

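```bash
python3 - <<'E'
from h import *
def w(p,z): return ray("top",np.array(p,float)/7+[350,210]-0.5,z)[:,:2]
N=w([(264,115),(347,158),(231,400),(147,352)],102); T=w([(424,200),(510,243),(386,486),(298,440)],102)
print(N.round(1).tolist(),N.mean(0),T.mean(0))
for Q in(N,T):
    for i,j in((3,0),(2,1)): e=Q[j]-Q[i]; print(np.linalg.norm(e).round(1),np.degrees(np.arctan2(e[1],e[0])).round(2))
d=N.mean(0)-T.mean(0); a=np.radians(-27.6); x=np.array([np.cos(a),np.sin(a)]); y=np.array([-x[1],x[0]])
print("along x",d@x,"along y",d@y,"(want 0, 74)")
hsv=cv2.cvtColor(cv2.imread("pics/t17.png"),cv2.COLOR_BGR2HSV)
m=((hsv[...,1]<70)&(hsv[...,2]>150)).astype(np.uint8)
P=[]
for (x0,y0,x1,y1) in ((386,227,396,243),(374,250,385,265),(409,240,420,256)):
    k=m[y0:y1,x0:x1]; v,u=np.nonzero(k); q=np.c_[u+x0,v+y0]; W=ray("top",q,102)[:,:2]; P.append(W.mean(0)); print(len(u),W.mean(0))
e=P[0]-P[1]; print("tape angle",np.degrees(np.arctan2(e[1],e[0])),"mid",(P[0]+P[1])/2)
E
```

```text
[[524.1, -287.5], [507.3, -321.3], [409.4, -275.0], [428.0, -241.0]] [ 467.18717352 -281.19021006] [ 433.83400568 -344.8573784 ]
106.8 -25.84
108.3 -25.3
109.4 -27.48
109.9 -26.93
along x 0.06095005488242358 along y 71.87446288378204 (want 0, 74)
48 [ 499.68865797 -297.54317621]
47 [ 435.81366978 -264.12941916]
56 [ 466.97055786 -364.60591929]
tape angle -27.614594690182457 mid [ 467.75116387 -280.83629769]
```

View pics/s17.png

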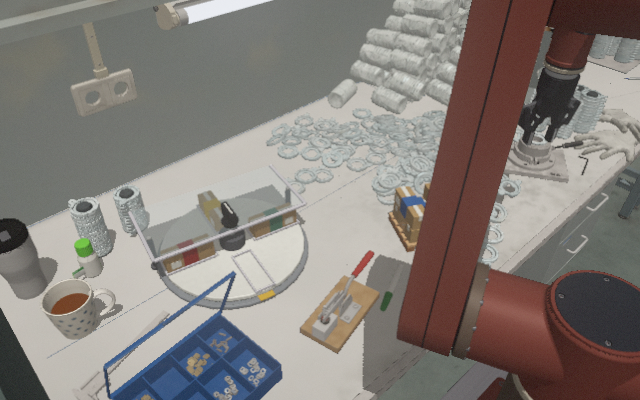

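```bash
python3 -c "
from rig import env
print(env.sense()['force'],env.sense()['joint_vel'].round(2)); print(env.finish_job())"
```

```text
[-0.04197789 -0.16988293 -0.72823722] [ 1.02 -0.81  0.48 -0.03  0.05 -0.14]
the job is handed in; nothing more can be done
None
```

The blue-banded carton is on the pallet, in the empty half of the second layer, and the job is handed in at about 20 s of the 54 s allowed.

I turned the carousel about 62° by the knob until the blue carton stood at the yellow mark, and let go. I then lifted the carton out at the front and set it down on the lower cartons, releasing it only after the force showed contact (7.5 N).

**Last checks:**
- **Turn:** before the lift, the carton's long edges lay at 169.1–169.4° and the yellow mark at 169.1°. The empty bay still points at the mark.
- **Placing:** in the top view the carton's centre is within about 1 mm of the target, and its tape runs at -27.6°, parallel to the pallet.
- **Neighbours:** the stacked carton beside it shows at the same pixels as before. The red, yellow and green cartons are still in their bays.
- **Robot:** at hand-in the gripper was clear and touching nothing.

**Disagreements:**
- **Height:** the fingertips stood about 30–36 mm higher than the reported TCP height, so the first knob grip closed on air above it without touching. I went by the cameras and contact for height from then on.
- **Corner measurements:** corners picked by eye gave 72 mm between the two upper cartons instead of 74, and about 2° off in angle. I put this down to pixel noise, because the tape measurement agreed with the target.
- **Guard edges:** these gave the front direction only to about ±0.6°.

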